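# Set up a shaft on V-blocks for marking out

### The arm

A 6-joint arm with a two-finger parallel gripper is mounted at the origin on the work surface. World frame = base frame: x ahead of the robot, y to its left, z up, the work surface at z = 0. Lengths are in m, angles in rad, forces in N, time in s.
With the tool pointing down it reaches from about 0.3 to 0.775 m from the base axis. Payload 14.6 kg.
Tool frame: the origin (TCP) lies on the centre line of the jaws, within the pads' length; the fingertips stand tip_extent ahead of it and the grasp point (between the pads) lies 5 mm behind it (tip_extent is the distance from the TCP to the fingertips, in m); z points along the fingers, y is the line along which they close (so a half turn about z gives the same grasp; the last joint's range is limited). The gripper opens to 94 mm and grips with 3 to 60 N. Pads are 16 mm wide; open, the fingers measure 119 mm over their backs; the gripper's body (75 mm by 177 mm) begins 78 mm behind the grasp point.
Start: joints at [-1.333, 0.3, 1.521, -0, 1.321, -0.067], TCP at [0.165, -0.525, 0.185] pointing down, gripper open.
Joint ranges: [-3.03, 3.03], [-0.79, 2.21], [0.23, 2.52], [-1.04, 4.18], [0, 3.07], [-2.55, 2.55]. Speed limits (rad/s): [2.22, 2.22, 2.57, 3.14, 3.14, 3.14].

### API

Orientations are given as a rotation vector (axis times angle).
In Python, from station import * gives the robot as it stands. The module is installed in compiled form; this text tells all that it offers.
- The arm moves only by the tool jog_arm, never from a script. Its argument "series" is a list that holds one entry, the list of rows, each a list of 7 numbers: the shift along the tool's x, y, z in cm, then the turn, a rotation vector about the tool's x, y, z in degrees, then the finger opening in cm, from 0 to 9.4. A call has 1 to 12 rows; each row shifts and turns the commanded pose from where the row before left it, along the tool's axes as they then stand; what a row does not reach is not made up. A row lasts 1/8 s, in which the tool goes at most 62.5 mm and 10.7 degrees, less where a joint would pass 70% of its speed; a pose out of reach is approached as far as the arm can. A call with a gripper value outside its range is refused whole. The fingers move at their own pace and stop on an object; "squeeze" is the grip in N (left out, the last holds). Time passes only in rows, so rows that do not move let the fingers close. It gives the time, the measured TCP pose, the force, the opening and the grip force at its end, in the units of the state.
- get_state(): the state, without advancing time (a new reading comes with each control period).
- capture(name): name is "scene" or "top" or "wrist"; returns a dict with "image" (400x640x3 uint8, blue, green, red), "range_z" (400x640 float32, m along the optical axis (not along the pixel's ray), 0 where there is no reading), "fov_y" (degrees; the focal length in pixels is half the picture's height over the tangent of half this angle, whatever the lens; pixels are square), "cx", "cy" (the principal point, pixels), "world_from_camera" (4x4, takes a point from camera to world coordinates); the wrist camera has in their place "hand_eye" (4x4, takes a point from camera to tool coordinates, whose origin is the TCP and whose axes are the flange's). Camera axes: x right, y down, z forward; pixel columns grow to the right and rows downward; lengths in m; the calibration is good to about 2 mm. A picture is of the moment at which its call begins: read the wrist's pose just before it.
- sign_off(): hands the job in; it is judged then, once.
The state is a dict: "t": time; "joint_pos": joint angles; "dq": joint speeds; "tau": joint torques, N m; "position": TCP position; "tool_rot": TCP orientation; "ft_force": force on the tool from outside, world axes, zero at the start; "torque": the same for the moment, N m; "grip_width": opening from 0.0 (shut) to 1.0 (fully open); "finger_force": force on a finger pad.
Only numpy, scipy, OpenCV 4.12 (cv2) and the standard library are available. Lean on these libraries where they do the work, as an engineer would, in place of code of your own. Each camera call takes 0.05 s, during which the arm holds its last target. There are 200 camera calls.

### The job

Set up the shaft on the steel plate for marking out: stand each V-block square on the painted pad of its own colour, with its groove running towards the other pad, and the brass jack upright midway between the pads; then lay the shaft level in both grooves, centred over the jack, with its red end at the blue block. Last, stand the surface gauge upright on the plate behind the shaft, straight behind the jack with the two centres 70 mm apart. Leave the glass jar where it stands.

Things in the scene. Friction and masses are not known exactly. Their poses are not given: they have to be found in the camera images.
- plate: Fixed dark steel plate, 180 x 270 mm, 20 mm thick, flat top 20 mm above the bench. Origin on its top face, exactly midway between the two pads' centres. Its x axis points behind, to its far edge away from the robot (yaw within 0.25 rad of world x); y is along the line of the pads, z up. The top reaches from x = -70 to +110 mm and y = -135 to +135 mm, so the free strip behind the pads is at positive x.
- pad_blue: Blue painted rectangle on the plate's top, 80 mm (plate x) x 60 mm (plate y), no thickness to speak of. Origin at its centre, 85 mm from the plate's origin along plate +y or -y (it varies from start to start); axes parallel to the plate's.
- pad_yellow: Yellow painted rectangle, the same size, 85 mm from the plate's origin on the side opposite the blue one; axes parallel to the plate's.
- block_blue: Loose blue V-block, 60 mm (its x) x 40 mm (its y) x 55 mm high, 0.35 kg or so; origin at the centre of its underside, z up. A 90 degree V groove, 46 mm wide at the top and with its bottom 32 mm above the underside, runs along its y. Starts upright on the bench. It can be gripped across its two 40 mm apart end faces (normal to y), full faces below 32 mm. The block is the same either way round.
- block_yellow: Loose yellow V-block, otherwise the same as the blue one.
- jack: Loose brass jack: round foot 40 mm in diameter and 22 mm high, with a 26 mm head on it, 35 mm high in all, about 0.2 kg. Origin at the centre of its underside, z up. Under the finished shaft it leaves a gap of about 3.6 mm.
- shaft: Loose round aluminium-coloured shaft, 32 mm in diameter, 250 mm long, about 0.35 kg, its last 32 mm painted red at one end (that end face is 125 mm from the origin). Origin on its axis at mid-length; its x axis runs along the shaft towards the red end (y and z turn as it rolls). Starts lying on the bench, pointing roughly away from the robot, its axis 16 mm above the bench. Seated in both V-blocks its axis lies 54.6 mm above the plate's top.
- gauge: Loose surface gauge: round dark base 48 mm in diameter and 16 mm high, black collar 18 mm in diameter from 20 to 28 mm, and a steel post 12 mm in diameter up to 90 mm. About 0.25 kg, most of it in the base. Origin at the centre of its underside, z up. Easily lifted by its post.
- jar: Loose amber glass jar with a steel lid, 56 mm in diameter, 75 mm high; origin at the centre of its underside. Not to be moved or knocked over.
Not all that is in view belongs to the job. What is shaped like the gauge but pink is not meant. Several things look just like the jack: the one meant starts nearest to the robot's base.

How it is judged:
On the way, in this order (a step that is already met when the one before it is completed fails the run):
1. both V-blocks stand square on the pads of their own colour and the jack stands midway between them, let go (horizontal distance between block_blue and pad_blue below 0.012 m and angle between the y axis of each of block_blue, block_yellow and the y axis of plate, either way round below 0.15 rad and angle between each of block_blue, block_yellow's own z axis and vertical below 0.06 rad and z of block_blue in the frame of plate between -0.004 and 0.004 m and linear speed of each of block_blue, block_yellow, jack below 0.02 m/s and horizontal distance between block_yellow and pad_yellow below 0.012 m and z of block_yellow in the frame of plate between -0.004 and 0.004 m and horizontal distance between jack and plate below 0.013 m and angle between jack's own z axis and vertical below 0.08 rad and z of jack in the frame of plate between -0.004 and 0.004 m and contact force between the fingers and block_blue below 0.2 N and contact force between the fingers and block_yellow below 0.2 N and contact force between the fingers and jack below 0.2 N), for 0.2 s.
2. the shaft lies in both grooves, centred over the jack, its red end at the blue block (horizontal distance between shaft and plate below 0.018 m and angle between the x axis of shaft and the y axis of plate, either way round below 0.15 rad and x of pad_blue in the frame of shaft above 0.05 m and z of shaft in the frame of plate between 0.051 and 0.058 m and linear speed of shaft below 0.02 m/s), for 0.2 s.
3. the surface gauge stands on the plate straight behind the jack (x of gauge in the frame of plate between 0.05 and 0.09 m and y of gauge in the frame of plate between -0.018 and 0.018 m and z of gauge in the frame of plate between -0.004 and 0.004 m and angle between gauge's own z axis and vertical below 0.08 rad and linear speed of gauge below 0.02 m/s), for 0.2 s.
At the end, for the whole second after the job is handed in: On the plate, upright, at rest: V-blocks within 12 mm and 0.15 rad of their pads; jack within 13 mm of the pads' midpoint; shaft in both grooves within 18 mm and 0.15 rad of centred, red end at blue; gauge 50 to 90 mm behind the midpoint, within 18 mm sideways. Jar not moved over 25 mm (all of step 2 and all of step 3 and horizontal distance between block_blue and pad_blue below 0.012 m and angle between the y axis of each of block_blue, block_yellow and the y axis of plate, either way round below 0.15 rad and angle between each of block_blue, block_yellow's own z axis and vertical below 0.06 rad and z of block_blue in the frame of plate between -0.004 and 0.004 m and linear speed of each of block_blue, block_yellow, jack below 0.02 m/s and horizontal distance between block_yellow and pad_yellow below 0.012 m and z of block_yellow in the frame of plate between -0.004 and 0.004 m and horizontal distance between jack and plate below 0.013 m and angle between jack's own z axis and vertical below 0.08 rad and z of jack in the frame of plate between -0.004 and 0.004 m); the robot touches nothing.
It fails at once if the glass jar is moved more than 25 mm or tipped (distance of jar from where it was at the start of the episode above 0.025 m or angle between jar's own z axis and vertical above 0.4 rad).
It also fails if it takes over 144 s, if anything falls off the work surface, if the arm or the gripper's body presses on something with over 40 N, if the wrist force passes 120 N, or if a joint passes its speed limit or range.

## Working session

There is one attempt and no reset: what is moved stays moved. The work goes in short steps, Python scripts to look and compute and a tool call to move; the robot and the scene stay as the last step left them, time stands still between calls to the robot, and variables do not carry over. Pictures are saved under pics/ and viewed, at most 14 in all, crops included, and the job is handed in when it is done.

Besides the shell and the picture viewer there is one more tool, called as a command line: name --argument value ..., lists and objects as JSON in quotes. jog_arm: Moves the arm, as the interface text tells. Its arguments: {"type":"object","properties":{"series":{"type":"array"},"squeeze":{"type":"number"}},"required":["series"]}

```bash
mkdir -p pics; ls
python3 - <<'E'
from station import *
import cv2,numpy as np
s=get_state();print({k:np.round(v,3) for k,v in s.items()})
for n in("scene","top"):
    c=capture(n);cv2.imwrite(f"pics/{n}0.png",c["image"]);np.savez(f"{n}0.npz",**c)
    print(n,c["fov_y"],c["cx"],c["cy"],np.round(c["world_from_camera"],3).tolist())
c=capture("wrist");print(c["fov_y"],c["cx"],c["cy"],np.round(c["hand_eye"],4).tolist())
E
```

```text
pics
{'t': np.float64(0.0), 'joint_pos': array([-1.333,  0.3  ,  1.522,  0.   ,  1.321, -0.067]), 'dq': array([-0.001, -0.   , -0.002, -0.   , -0.001,  0.   ]), 'tau': array([ 3.0000e-03, -5.3180e+01, -3.5273e+01,  7.1000e-02,  2.4000e-02,
       -0.0000e+00]), 'position': array([ 0.165, -0.524,  0.185]), 'tool_rot': array([-3.104, -0.477,  0.   ]), 'ft_force': array([-0.272,  0.417,  1.097]), 'torque': array([ 0.004,  0.017, -0.01 ]), 'finger_force': np.float64(0.0), 'grip_width': np.float64(0.997)}
scene 49.61524428695132 319.87799475026264 191.66638544807637 [[-0.805, 0.363, -0.469, 0.959], [0.593, 0.509, -0.624, 0.553], [0.013, -0.78, -0.625, 0.672], [0.0, 0.0, 0.0, 1.0]]
top 46.09678686808584 323.5620184792575 198.96696124092315 [[-0.026, -0.991, 0.13, 0.356], [-1.0, 0.025, -0.008, -0.077], [0.005, -0.13, -0.992, 1.263], [0.0, 0.0, 0.0, 1.0]]
63.09865810397136 318.5392530720131 198.69270087752759 [[0.0006, -0.9584, -0.2856, 0.0836], [1.0, 0.0007, -0.0003, -0.0007], [0.0005, -0.2856, 0.9584, -0.1989], [0.0, 0.0, 0.0, 1.0]]
```

View pics/top0.png

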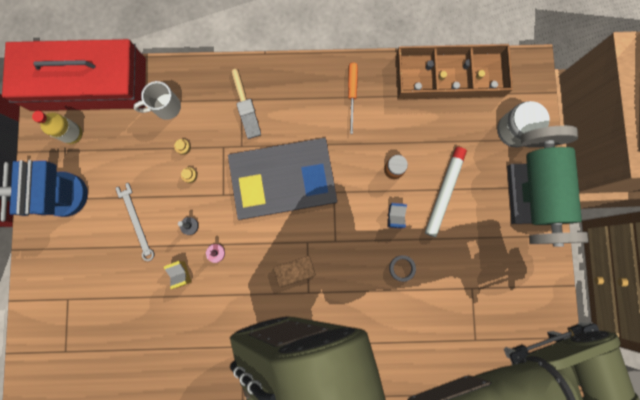

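View pics/scene0.png

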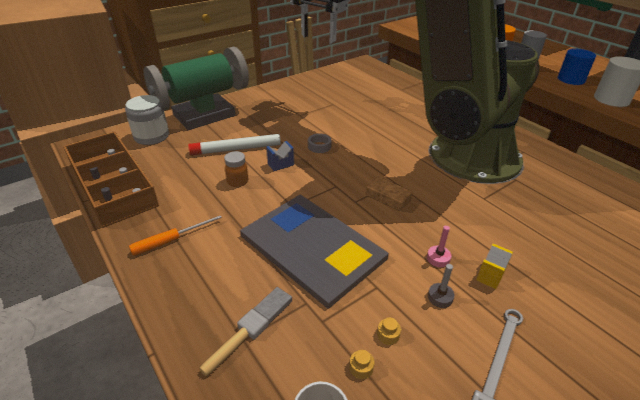

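```bash
cat > h.py <<'E'
from station import *
import cv2,numpy as np
from scipy.spatial.transform import Rotation as Ro
def foc(c): return 200/np.tan(np.radians(float(c["fov_y"]))/2)
def cloud(c,T):
    f=foc(c);v,u=np.mgrid[:400,:640];z=c["range_z"]
    P=np.stack([(u-c["cx"])/f*z,(v-c["cy"])/f*z,z],-1)
    return P@T[:3,:3].T+T[:3,3]
def wristT():
    s=get_state();T=np.eye(4);T[:3,:3]=Ro.from_rotvec(s["tool_rot"]).as_matrix();T[:3,3]=s["position"];return T
def snap(n,save=None):
    T=wristT();c=capture(n);T=T@c["hand_eye"] if n=="wrist" else c["world_from_camera"]
    if save: cv2.imwrite("pics/%s.png"%save,c["image"])
    return c,T
def ray(c,T,uv,h):
    f=foc(c);uv=np.atleast_2d(uv).astype(float);d=np.c_[(uv[:,0]-c["cx"])/f,(uv[:,1]-c["cy"])/f,np.ones(len(uv))]@T[:3,:3].T
    return T[:3,3]+d*((h-T[2,3])/d[:,2])[:,None]
def blob(img,T,c,lo,hi,h,roi,minA=15):
    m=cv2.inRange(cv2.cvtColor(img,cv2.COLOR_BGR2HSV),lo,hi);k=np.zeros_like(m);x,y,X,Y=roi;k[y:Y,x:X]=m[y:Y,x:X]
    n,l,st,ce=cv2.connectedComponentsWithStats(k);out=[]
    for i in range(1,n):
        if st[i,4]<minA: continue
        pts=np.argwhere(l==i)[:,::-1];W=ray(c,T,pts,h)[:,:2]
        r=cv2.minAreaRect(W.astype(np.float32)*1000);out.append((st[i,4],np.round(ce[i]),np.round(W.mean(0),4),np.round(r[0],1),np.round(r[1],1),round(r[2],1)))
    return out
def go(x,y,z,yaw):
    "shift/turn needed: turn (deg about tool z) first, then shift in cm in the turned tool axes"
    s=get_state();R=Ro.from_rotvec(s["tool_rot"]).as_matrix();cur=np.arctan2(R[1,0],R[0,0])
    d=(yaw-cur+np.pi/2)%np.pi-np.pi/2; n=cur+d
    ds=np.array([x,y,z])-s["position"]
    c,si=np.cos(n),np.sin(n)
    print("turn z %.1f deg; shift cm x %.2f y %.2f z %.2f; tilt %.4f q6 %.2f yaw %.3f"%(-np.degrees(d),100*(c*ds[0]+si*ds[1]),100*(si*ds[0]-c*ds[1]),-100*ds[2],np.hypot(R[0,2],R[1,2]),s["joint_pos"][5],cur))
E
python3 - <<'E'
from h import *
import station;print([k for k in dir(station) if k[0]!='_'])
c=dict(np.load("top0.npz"));T=c["world_from_camera"];P=cloud(c,T);I=c["image"]
for n,lo,hi,h,roi in [("yel",(20,90,90),(35,255,255),.02,(225,135,340,220)),("blue",(100,90,30),(130,255,255),.02,(225,135,340,220)),
 ("blkblue",(100,90,30),(130,255,255),.055,(380,190,420,235)),("blkyel",(20,90,90),(35,255,255),.055,(155,255,195,295)),
 ("jacks",(18,90,90),(35,255,255),.035,(165,130,205,185)),("red",(0,150,60),(8,255,255),.02,(430,140,480,240)),
 ("shaft",(0,0,100),(180,70,255),.022,(415,140,480,240)),("gauge",(0,0,0),(180,255,70),.016,(170,210,205,240)),("plate",(0,0,0),(180,110,95),.02,(222,130,345,225))]:
    for b in blob(I,T,c,lo,hi,h,roi): print(n,*b)
for n,u,v in [("plate",280,160),("jack",188,174),("bench",150,180),("blockb",398,210),("by",176,274),("shaft",447,190)]:print(n,np.round(P[v,u],3))
# things with height 0.012..0.1
m=((P[...,2]>.012)&(P[...,2]<.1)&(c["range_z"]>0)).astype(np.uint8)
n,l,st,ce=cv2.connectedComponentsWithStats(m)
for i in range(1,n):
    if 20<st[i,4]<3000:
        q=P[l==i];print(st[i,4],np.round(ce[i]),np.round(q.mean(0),3),np.round(q.max(0),3),np.round(q.min(0),3))
E
```

```text
['PlanningError', 'capture', 'get_state', 'sign_off', 'tip_extent']
yel 709 [252. 190.] [0.5468 0.1045] [546.9 104.5] [82.7 61.9] 8.5
blue 651 [314. 179.] [ 0.5725 -0.0635] [572.5 -63.6] [79.5 59.9] 8.7
blkblue 21 [399. 204.] [ 0.495 -0.281] [ 494.9 -280.6] [33.7  2.6] 88.6
blkblue 46 [396. 225.] [ 0.4411 -0.2726] [ 440.6 -272.9] [38.7  7.7] 88.5
blkyel 196 [179. 274.] [0.3326 0.2855] [332.9 290. ] [65.  53.4] 17.6
jacks 192 [182. 146.] [0.6691 0.288 ] [669.  288.6] [40.5 38.3] 88.6
jacks 188 [188. 174.] [0.5912 0.2691] [592.  269.3] [41.3 37.8] 62.1
red 119 [460. 152.] [ 0.6373 -0.459 ] [ 637.5 -458.7] [30.6 29.9] 68.4
shaft 1001 [444. 197.] [ 0.5173 -0.4082] [ 519.2 -408.6] [ 33.8 221.7] 67.6
gauge 46 [188. 224.] [0.4614 0.2743] [461.6 275.6] [23.4 17. ] 22.1
plate 596 [317. 199.] [ 0.5183 -0.0707] [524.4 -60.2] [ 55.  123.7] 8.3
plate [0.628 0.028 0.02 ]
jack [0.593 0.27  0.035]
bench [0.585 0.383 0.001]
blockb [ 0.482 -0.281  0.041]
by [0.331 0.3   0.03 ]
shaft [ 0.533 -0.414  0.035]
2907 [116.  96.] [0.805 0.457 0.058] [0.938 0.721 0.1  ] [0.754 0.301 0.012]
387 [352.  86.] [ 0.
[... 808 characters left out ...]
 0.521 -0.607  0.031] [ 0.603 -0.587  0.071] [ 0.442 -0.634  0.012]
186 [188. 174.] [0.594 0.272 0.027] [0.614 0.294 0.041] [0.575 0.255 0.012]
1124 [ 68. 193.] [0.547 0.578 0.046] [0.611 0.625 0.1  ] [0.491 0.549 0.012]
416 [397. 215.] [ 0.469 -0.277  0.044] [ 0.5   -0.256  0.06 ] [ 0.438 -0.3    0.013]
262 [188. 225.] [0.458 0.271 0.028] [0.48  0.296 0.092] [0.435 0.249 0.012]
251 [215. 252.] [0.385 0.201 0.028] [0.407 0.226 0.094] [0.362 0.181 0.012]
278 [402. 268.] [ 0.333 -0.288  0.024] [ 0.365 -0.255  0.033] [ 0.3   -0.322  0.012]
816 [294. 271.] [ 0.332 -0.005  0.03 ] [0.369 0.049 0.037] [ 0.293 -0.057  0.021]
476 [177. 274.] [0.332 0.293 0.043] [0.365 0.323 0.061] [0.297 0.266 0.013]
```

Run:
```python
from h import *
print(tip_extent if not callable(tip_extent) else tip_extent())
go(.469,-.277,.16,-.146)
```

```text
0.014
turn z 25.8 deg; shift cm x 26.48 y -28.90 z 2.49; tilt 0.0009 q6 -0.07 yaw 0.305
```

jog_arm --series '[[[0,0,0,0,0,8.6,9.4],[0,0,0,0,0,8.6,9.4],[0,0,0,0,0,8.6,9.4],[3.3,-3.6,0.3,0,0,0,8],[3.3,-3.6,0.3,0,0,0,7],[3.3,-3.6,0.3,0,0,0,7],[3.3,-3.6,0.3,0,0,0,7],[3.3,-3.6,0.3,0,0,0,7],[3.3,-3.6,0.3,0,0,0,7],[3.3,-3.6,0.3,0,0,0,7],[3.3,-3.6,0.3,0,0,0,7]]]'

```text
t: 1.52
position: [0.4691, -0.2767, 0.1611]
tool_rot: [-3.133, 0.228, 0.0]
ft_force: [0.1, -2.0, -0.4]
grip_width: 0.747
finger_force: 0.0
```

jog_arm --series '[[[0,0,0,0,0,0,7],[0,0,0,0,0,0,7]]]'

```text
t: 1.78
position: [0.4676, -0.2781, 0.1611]
tool_rot: [-3.133, 0.228, 0.001]
ft_force: [-0.9, -0.1, -0.6]
grip_width: 0.746
finger_force: 0.0
```

```bash
cat > near.py <<'E'
import sys
from h import *
def near(x,y,zlo,zhi,rad=.06,save=None):
    c,T=snap("wrist",save);P=cloud(c,T)
    m=(c["range_z"]>0)&(P[...,2]>zlo)&(P[...,2]<zhi)&(np.hypot(P[...,0]-x,P[...,1]-y)<rad)
    q=P[m];r=cv2.minAreaRect((q[:,:2]*1000).astype(np.float32))
    print("n",len(q),"mean",np.round(q.mean(0),4),"rect",np.round(r[0],1),np.round(r[1],1),"%.1f"%r[2],"zmax %.3f"%q[:,2].max());return c,T,P,m
E
python3 - <<'E'
from near import *
c,T,P,m=near(.469,-.277,.040,.062,.05,"w1");near(.469,-.277,.05,.062,.05)
go(.469,-.277,.16,-.146)
E
```

```text
n 1857 mean [ 0.4679 -0.2785  0.0496] rect [ 467.8 -278.5] [39.7 60.4] 83.9 zmax 0.057
n 994 mean [ 0.4685 -0.2785  0.0536] rect [ 467.8 -278.4] [40.  60.4] 83.8 zmax 0.057
turn z -0.0 deg; shift cm x 0.14 y -0.19 z 0.14; tilt 0.0001 q6 1.11 yaw -0.147
```

View pics/w1.png

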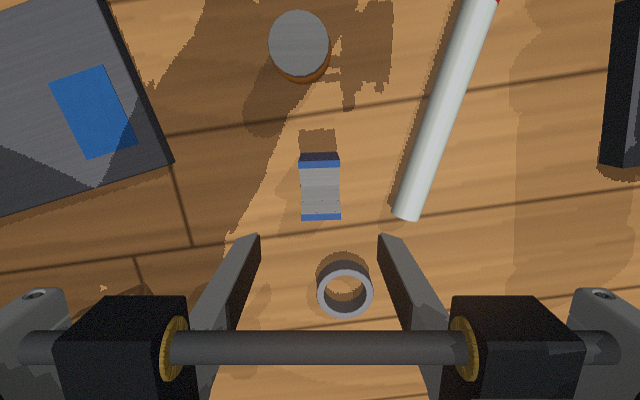

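jog_arm --series '[[[0,0,0,0,0,-2.3,7],[0,0,4,0,0,0,7],[0,0,4,0,0,0,7],[0,0,4,0,0,0,7],[0,0,2.2,0,0,0,7],[0,0,0,0,0,0,7],[0,0,0,0,0,0,3.5],[0,0,0,0,0,0,3.5],[0,0,0,0,0,0,3.5],[0,0,0,0,0,0,3.5]]]' --squeeze 30

```text
t: 3.12
position: [0.4682, -0.2783, 0.0198]
tool_rot: [3.136, -0.165, 0.001]
ft_force: [-0.3, -2.2, 2.0]
grip_width: 0.381
finger_force: 3.1
```

jog_arm --series '[[[0,0,0,0,0,0,3.5],[0,0,-3,0,0,0,3.5],[0,0,-4,0,0,0,3.5],[0,0,-2,0,0,0,3.5],[0,0,0,0,0,0,3.5]]]'

```text
t: 3.75
position: [0.4685, -0.2782, 0.1104]
tool_rot: [3.136, -0.165, 0.003]
ft_force: [-0.0, 0.2, -0.1]
grip_width: 0.376
finger_force: 0.0
```

Run:
```python
from h import *
go(.5725,-.0636,.11,.151)
```

```text
turn z -14.7 deg; shift cm x 13.50 y -19.65 z 0.04; tilt 0.0023 q6 1.07 yaw -0.105
```

Run:
```python
from near import *
near(.469,-.277,.040,.062,.08,"w2");c,T,P,m=near(.469,-.277,.08,.2,.15)
```

```text
n 2559 mean [ 0.4672 -0.2767  0.0497] rect [ 466.9 -276.8] [39.9 60.6] 84.4 zmax 0.057
n 4855 mean [ 0.475  -0.2778  0.173 ] rect [ 469.1 -277.1] [59.7 19. ] 83.8 zmax 0.200
```

View pics/w2.png

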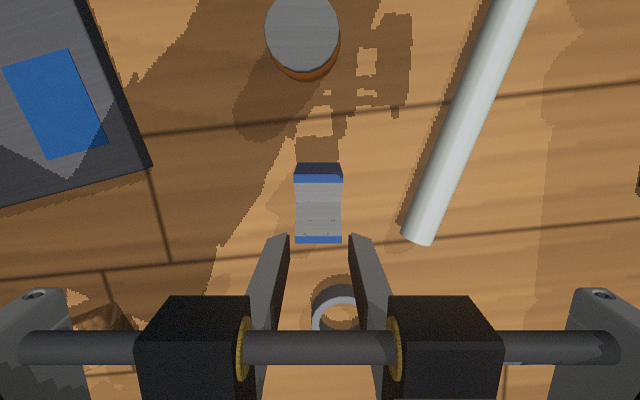

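jog_arm --series '[[[0,0,0,0,0,0,7],[-0.1,-0.1,0,0,0,0,7],[0,0,4,0,0,0,7],[0,0,4,0,0,0,7],[0,0,1.1,0,0,0,7],[0,0,0,0,0,0,0],[0,0,0,0,0,0,0],[0,0,0,0,0,0,0],[0,0,0,0,0,0,0],[0,0,0,0,0,0,0],[0,0,0,0,0,0,0]]]' --squeeze 30

```text
t: 5.22
position: [0.4682, -0.2762, 0.0199]
tool_rot: [-3.137, 0.165, -0.003]
ft_force: [0.7, 7.4, 7.8]
grip_width: 0.145
finger_force: 6.5
```

jog_arm --series '[[[0,0,-2,0,0,0,0],[0,0,0,0,0,0,0]]]'

```text
t: 5.48
position: [0.4678, -0.2772, 0.0395]
tool_rot: [3.136, -0.165, 0.003]
ft_force: [-0.3, -0.3, -0.9]
grip_width: 0.004
finger_force: 0.0
```

Run:
```python
from near import *
c,T,P,m=near(.469,-.277,.0,.2,.15,"w3")
f=(c["range_z"]>0)&(c["range_z"]<.28);q=P[f];print(np.percentile(q[:,2],[0,1,5,50]),get_state()["position"], c["range_z"][c["range_z"]>0].min())
```

```text
n 90470 mean [ 0.4992 -0.288   0.1027] rect [ 473.8 -279.7] [299.6 288.5] 60.3 zmax 0.191
[-3.44616311e-03 -1.91208198e-03 -1.40747639e-03  9.84021446e-05] [ 0.46732478 -0.27699264  0.03853731] 0.06085795
```

View pics/w3.png

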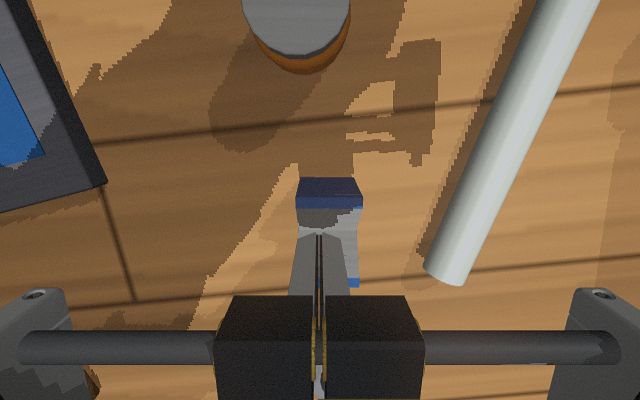

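Run:
```python
from near import *
c,T=snap("wrist");P=cloud(c,T)
for u,v in [(310,236),(305,240),(326,238),(300,280),(330,185),(330,203),(320,218),(355,220),(354,250),(353,283),(400,250)]:print(u,v,np.round(P[v,u],4),round(float(c["range_z"][v,u]),3))
b=(P[...,2]>.035)&(P[...,2]<.06)&(np.hypot(P[...,0]-.467,P[...,1]+.277)<.06)
import cv2
hsv=cv2.cvtColor(c["image"],cv2.COLOR_BGR2HSV);bl=cv2.inRange(hsv,(100,90,30),(130,255,255))>0
q=P[bl&b];r=cv2.minAreaRect((q[:,:2]*1000).astype(np.float32));print(r)
```

```text
310 236 [ 0.4773 -0.2724  0.0645] 0.187
305 240 [ 0.4778 -0.2698  0.0707] 0.181
326 238 [ 0.4759 -0.2814  0.0663] 0.185
300 280 [ 0.4783 -0.2694  0.1138] 0.139
330 185 [ 0.4965 -0.287   0.0267] 0.217
330 203 [ 0.4926 -0.2857  0.0542] 0.192
320 218 [ 0.4808 -0.2786  0.0456] 0.204
355 220 [ 0.4759 -0.3005  0.0424] 0.208
354 250 [ 0.4545 -0.2984  0.0412] 0.215
353 283 [ 0.4384 -0.2952  0.0548] 0.206
400 250 [ 0.4304 -0.3379 -0.0005] 0.26
((467.3163757324219, -282.55889892578125), (39.37551498413086, 60.145023345947266), 83.78945922851562)
```

jog_arm --series '[[[0,0,-3,0,0,0,0],[0,0,-5,0,0,0,7],[0,0,0,0,0,0,7],[0,0,0,0,0,0,7],[0,0,0,0,0,0,7],[0,0,0,0,0,0,7]]]'

```text
t: 6.32
position: [0.4668, -0.2767, 0.1174]
tool_rot: [-3.136, 0.165, 0.002]
ft_force: [0.7, -0.5, -0.4]
grip_width: 0.499
finger_force: 0.0
```

Run:
```python
from near import *
c,T,P,m=near(.469,-.277,.040,.062,.08)
p=get_state()["position"];print(p)
R=Ro.from_rotvec(get_state()["tool_rot"]).as_matrix()
L=(P-p)@R
f=(c["range_z"]>0)&(abs(L[...,0])<.02)&(abs(L[...,1])<.06)&(L[...,2]<.05)&(L[...,2]>-.1)
q=L[f];print(len(q));
for lo in np.arange(-.1,.05,.01):
    k=q[(q[:,2]>=lo)&(q[:,2]<lo+.01)]
    if len(k):print("%.3f"%lo,len(k),np.round(k.min(0),4),np.round(k.max(0),4))
go(.467,-.277,.1,-.106)
```

```text
n 2422 mean [ 0.4672 -0.2823  0.0497] rect [ 467.2 -282.4] [39.8 60.2] 83.7 zmax 0.057
[ 0.46690654 -0.27670958  0.11761799]
6268
-0.100 999 [-0.0024 -0.0353 -0.1   ] [ 0.0106  0.0338 -0.09  ]
-0.090 1389 [-0.0084 -0.0366 -0.09  ] [ 0.0105  0.0351 -0.08  ]
-0.080 996 [-0.0085 -0.0365 -0.08  ] [ 0.0104  0.0351 -0.07  ]
-0.070 819 [-0.0088 -0.0365 -0.07  ] [ 0.0104  0.0353 -0.06  ]
-0.060 661 [-0.0087 -0.0361 -0.06  ] [ 0.0105  0.0346 -0.05  ]
-0.050 587 [-0.0084 -0.0364 -0.05  ] [ 0.0103  0.0349 -0.04  ]
-0.040 474 [-0.0083 -0.0363 -0.04  ] [ 0.0101  0.0347 -0.03  ]
-0.030 329 [-0.0084 -0.036  -0.03  ] [ 0.01    0.0344 -0.02  ]
-0.020 14 [ 0.0008 -0.0259 -0.0198] [ 0.0094  0.0256 -0.018 ]
turn z 0.0 deg; shift cm x 0.01 y 0.03 z 1.76; tilt 0.0012 q6 1.07 yaw -0.105
```

jog_arm --series '[[[0.1,0.6,0,0,0,-0.3,7],[0,0,0,0,0,0,7],[0,0,3.5,0,0,0,7],[0,0,3.5,0,0,0,7],[0,0,3,0,0,0,7],[0,0,3,0,0,0,7],[0,0,0,0,0,0,3],[0,0,0,0,0,0,3],[0,0,0,0,0,0,3],[0,0,0,0,0,0,3],[0,0,0,0,0,0,2]]]' --squeeze 30

```text
t: 7.75
position: [0.468, -0.2833, -0.0105]
tool_rot: [3.137, -0.157, 0.002]
ft_force: [-1.6, 1.9, 6.2]
grip_width: 0.422
finger_force: 30.0
```

jog_arm --series '[[[0,0,0,0,0,0,2],[0,0,-3,0,0,0,2],[0,0,-4,0,0,0,2],[0,0,-2,0,0,0,2],[0,0,0,0,0,0,2]]]'

```text
t: 8.38
position: [0.4679, -0.2832, 0.0795]
tool_rot: [3.136, -0.157, 0.003]
ft_force: [0.1, 0.1, -5.1]
grip_width: 0.425
finger_force: 30.0
```

Run:
```python
from near import *
c,T,P,m=near(.467,-.282,.12,.16,.05)
go(.5725,-.0636,.1,.151)
```

```text
n 12255 mean [ 0.4723 -0.2829  0.1369] rect [ 470.7 -282.6] [64.5 53.9] 84.0 zmax 0.160
turn z -14.4 deg; shift cm x 13.69 y -20.09 z -2.18; tilt 0.0002 q6 1.06 yaw -0.100
```

jog_arm --series '[[[0,0,0,0,0,-7.2,2],[0,0,0,0,0,-7.2,2],[2.3,-3.35,0,0,0,0,2],[2.3,-3.35,0,0,0,0,2],[2.3,-3.35,0,0,0,0,2],[2.3,-3.35,0,0,0,0,2],[2.3,-3.35,0,0,0,0,2],[2.3,-3.35,0,0,0,0,2],[0,0,0,0,0,0,2],[0,0,0,0,0,0,2]]]'

```text
t: 9.68
position: [0.5729, -0.0637, 0.0771]
tool_rot: [-3.132, -0.237, 0.003]
ft_force: [-0.7, -0.2, -4.8]
grip_width: 0.419
finger_force: 30.0
```

Run:
```python
from near import *
c,T=snap("wrist","w4");P=cloud(c,T)
# visible pads & plate
for n,lo,hi in [("blue",(100,90,30),(130,255,255)),("yel",(20,90,90),(35,255,255))]:
    for b in blob(c["image"],T,c,lo,hi,.02,(0,0,640,400),200):print(n,*b)
go(.5730,-.0636,.0095,.151)
c,T=snap("top","top1")
for n,lo,hi,roi in [("yel",(20,90,90),(35,255,255),(225,135,340,220))]:
    for b in blob(c["image"],T,c,lo,hi,.02,roi):print(n,*b)
```

```text
blue 6629 [319. 204.] [ 0.5748 -0.0626] [575.2 -63.2] [72.7 76.4] 7.8
yel 6825 [113. 205.] [0.5477 0.1053] [546.1 105.1] [80.  60.9] 8.7
yel 455 [231. 350.] [ 0.4177 -0.0024] [419.2  -3.8] [74.3 14.3] 1.2
yel 264 [408. 351.] [ 0.4422 -0.1694] [ 443.9 -168.1] [72.3  9. ] 13.8
turn z -0.0 deg; shift cm x 0.01 y -0.05 z 6.79; tilt 0.0016 q6 1.25 yaw 0.151
yel 702 [252. 190.] [0.5472 0.1046] [546.8 104.5] [82.8 62.3] 9.1
```

View pics/w4.png

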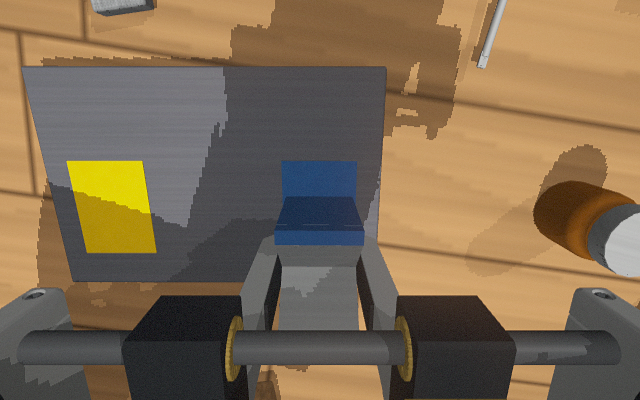

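jog_arm --series '[[[0,0,3,0,0,0,2],[0,0,2.5,0,0,0,2],[0,0,0.8,0,0,0,2],[0,0,0.4,0,0,0,2],[0,0,0,0,0,0,2]]]'

```text
t: 10.4
position: [0.574, -0.0637, 0.012]
tool_rot: [3.132, 0.237, 0.001]
ft_force: [0.0, 0.4, -4.0]
grip_width: 0.427
finger_force: 30.0
```

jog_arm --series '[[[-0.1,0,0.2,0,0,0,2],[0,0,0.1,0,0,0,2],[0,0,0,0,0,0,2]]]'

```text
t: 10.78
position: [0.5729, -0.0637, 0.0096]
tool_rot: [3.132, 0.237, 0.001]
ft_force: [-5.8, -0.2, 6.9]
grip_width: 0.423
finger_force: 30.0
```

Contact. Release and rise.

jog_arm --series '[[[0,0,0,0,0,0,7],[0,0,0,0,0,0,7],[0,0,0,0,0,0,7],[0,0,-3,0,0,0,7],[0,0,-4,0,0,0,7],[0,0,-4,0,0,0,7],[0,0,0,0,0,0,7]]]'

```text
t: 11.65
position: [0.5741, -0.0638, 0.1214]
tool_rot: [3.131, 0.237, 0.008]
ft_force: [0.3, -1.0, -0.4]
grip_width: 0.742
finger_force: 0.0
```

Run:
```python
from near import *
c,T,P,m=near(.5725,-.0636,.06,.085,.06)
go(.593,.27,.14,.151)
```

```text
n 2744 mean [ 0.5718 -0.063   0.0696] rect [571.8 -63. ] [60.7 40. ] 8.3 zmax 0.077
turn z 0.0 deg; shift cm x 6.98 y -32.69 z -2.08; tilt 0.0022 q6 1.25 yaw 0.151
```

Run:
```python
from h import *
go(.335,.294,.15,.25)
```

```text
turn z -5.7 deg; shift cm x -14.22 y -40.55 z -3.08; tilt 0.0022 q6 1.25 yaw 0.151
```

jog_arm --series '[[[0,0,-1,0,0,-5.7,7],[-1.42,-4.05,-0.2,0,0,0,7],[-1.42,-4.05,-0.2,0,0,0,7],[-1.42,-4.05,-0.2,0,0,0,7],[-1.42,-4.05,-0.2,0,0,0,7],[-1.42,-4.05,-0.2,0,0,0,7],[-1.42,-4.05,-0.2,0,0,0,7],[-1.42,-4.05,-0.2,0,0,0,7],[-1.42,-4.05,-0.2,0,0,0,7],[-1.42,-4.05,-0.2,0,0,0,7],[-1.42,-4.05,-0.2,0,0,0,7],[0,0,0,0,0,0,7]]]'

```text
t: 13.2
position: [0.333, 0.2947, 0.1472]
tool_rot: [3.116, 0.398, -0.003]
ft_force: [0.1, 0.5, -0.5]
grip_width: 0.741
finger_force: 0.0
```

Run:
```python
from near import *
c,T,P,m=near(.333,.294,.040,.062,.05,"w5")
near(.385,.2,.008,.1,.04)
go(.332,.294,-.01,.25)
```

```text
n 1999 mean [0.3301 0.2967 0.0497] rect [329.8 296.8] [60.7 40. ] 18.6 zmax 0.057
n 1952 mean [0.3843 0.2079 0.0307] rect [383.  205.1] [46.1 47. ] 77.0 zmax 0.091
turn z 0.1 deg; shift cm x -0.20 y -0.14 z 15.74; tilt 0.0017 q6 1.96 yaw 0.252
```

View pics/w5.png

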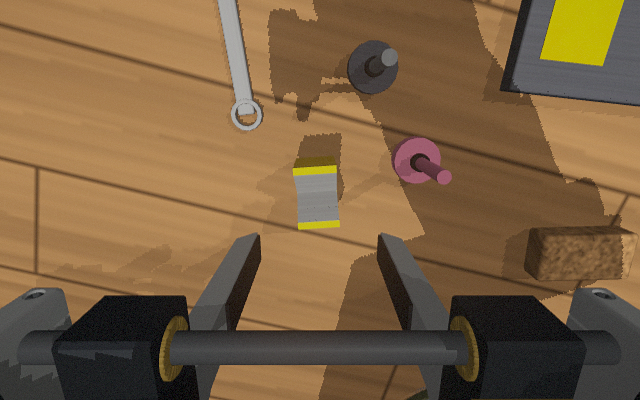

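Run:
```python
from h import *
go(.3300,.2968,-.0105,.325)
```

```text
turn z -4.2 deg; shift cm x -0.29 y -0.48 z 15.79; tilt 0.0017 q6 1.96 yaw 0.252
```

jog_arm --series '[[[0,0,0,0,0,-4.2,7],[-0.3,-0.4,0,0,0,0,7],[0,0,3.5,0,0,0,7],[0,0,3.5,0,0,0,7],[0,0,0,0,0,0,7],[0,0,0,0,0,0,7]]]'

```text
t: 14.05
position: [0.3311, 0.2965, 0.0795]
tool_rot: [-3.1, -0.505, -0.001]
ft_force: [0.2, -0.4, 0.3]
grip_width: 0.745
finger_force: 0.0
```

Run:
```python
from near import *
c,T,P,m=near(.33,.297,.040,.062,.05)
go(.3300,.2968,-.0105,.325)
```

```text
n 3242 mean [0.3301 0.2968 0.0496] rect [329.9 296.8] [60.7 39.9] 18.6 zmax 0.057
turn z -0.1 deg; shift cm x -0.11 y -0.05 z 9.02; tilt 0.0019 q6 1.90 yaw 0.323
```

jog_arm --series '[[[-0.1,0,2,0,0,0,7],[0,0,3.5,0,0,0,7],[0,0,3.5,0,0,0,7],[0,0,0,0,0,0,3],[0,0,0,0,0,0,3],[0,0,0,0,0,0,3],[0,0,0,0,0,0,3],[0,0,0,0,0,0,2]]]' --squeeze 30

```text
t: 15.1
position: [0.3303, 0.2965, -0.0103]
tool_rot: [-3.099, -0.507, -0.003]
ft_force: [-1.1, -1.6, 8.8]
grip_width: 0.425
finger_force: 30.0
```

jog_arm --series '[[[0,0,0,0,0,0,2],[0,0,-3,0,0,0,2],[0,0,-4,0,0,0,2],[0,0,-4,0,0,0,2],[0,0,-2,0,0,0,2],[0,0,0,0,0,0,2]]]'

```text
t: 15.85
position: [0.33, 0.2964, 0.1197]
tool_rot: [-3.099, -0.506, -0.004]
ft_force: [-0.3, -0.4, -3.3]
grip_width: 0.428
finger_force: 30.0
```

Run:
```python
from h import *
go(.5475,.1047,.1,.151)
```

```text
turn z 9.9 deg; shift cm x 18.62 y 22.22 z 1.97; tilt 0.0029 q6 1.90 yaw 0.324
```

jog_arm --series '[[[0,0,0,0,0,9.9,2],[2.66,3.17,0,0,0,0,2],[2.66,3.17,0,0,0,0,2],[2.66,3.17,0,0,0,0,2],[2.66,3.17,0,0,0,0,2],[2.66,3.17,0,0,0,0,2],[2.66,3.17,0,0,0,0,2],[2.66,3.17,0,0,0,0,2],[0,0,3,0,0,0,2],[0,0,3,0,0,0,2],[0,0,0,0,0,0,2],[0,0,0,0,0,0,2]]]'

```text
t: 17.35
position: [0.5473, 0.1048, 0.0589]
tool_rot: [-3.133, -0.238, -0.001]
ft_force: [0.1, 0.8, -2.1]
grip_width: 0.424
finger_force: 30.0
```

Run:
```python
from h import *
go(.5472,.1047,.0097,.151)
```

```text
turn z 0.0 deg; shift cm x -0.01 y 0.01 z 4.92; tilt 0.0004 q6 1.54 yaw 0.151
```

jog_arm --series '[[[0,0,3,0,0,0,2],[0,0,1.2,0,0,0,2],[0,0,0.4,0,0,0,2],[0,0,0.3,0,0,0,2],[0,0,0,0,0,0,2]]]'

```text
t: 17.98
position: [0.5474, 0.1048, 0.0099]
tool_rot: [-3.133, -0.237, -0.001]
ft_force: [0.1, 0.4, -3.9]
grip_width: 0.42
finger_force: 30.0
```

jog_arm --series '[[[0,0,0.1,0,0,0,2],[0,0,0.1,0,0,0,2],[0,0,0,0,0,0,2],[0,0,0,0,0,0,7],[0,0,0,0,0,0,7],[0,0,0,0,0,0,7],[0,0,0,0,0,0,7],[0,0,-3,0,0,0,7],[0,0,-4,0,0,0,7],[0,0,-4,0,0,0,7],[0,0,0,0,0,0,7]]]'

```text
t: 19.35
position: [0.5485, 0.1049, 0.1203]
tool_rot: [-3.132, -0.237, -0.008]
ft_force: [-0.8, -0.2, -0.3]
grip_width: 0.744
finger_force: 0.0
```

Run:
```python
from near import *
c,T,P,m=near(.5470,.1046,.06,.085,.06)
go(.593,.27,.12,.151)
```

```text
n 2774 mean [0.547  0.1055 0.0697] rect [546.9 105.6] [60.8 40. ] 8.8 zmax 0.077
turn z 0.0 deg; shift cm x 6.98 y -15.65 z -0.19; tilt 0.0021 q6 1.54 yaw 0.151
```

jog_arm --series '[[[1.4,-3.1,0,0,0,0,7],[1.4,-3.1,0,0,0,0,7],[1.4,-3.1,0,0,0,0,7],[1.4,-3.1,0,0,0,0,7],[1.4,-3.1,0,0,0,0,7],[0,0,0,0,0,0,7],[0,0,0,0,0,0,7]]]'

```text
t: 20.27
position: [0.5924, 0.2679, 0.116]
tool_rot: [3.132, 0.237, -0.003]
ft_force: [-0.9, -0.9, 0.1]
grip_width: 0.742
finger_force: 0.0
```

Run:
```python
from near import *
c,T,P,m=near(.593,.27,.012,.04,.04)
near(.593,.27,.03,.04,.03)
go(.593,.27,-.005,.151)
c,T=snap("top","top2")
```

```text
n 1409 mean [0.5967 0.2757 0.0272] rect [594.3 275.6] [39.1 38.5] 7.8 zmax 0.037
n 628 mean [0.5946 0.2755 0.0344] rect [594.2 275.4] [25.2 24.9] 28.4 zmax 0.037
turn z -0.0 deg; shift cm x 0.06 y -0.23 z 12.18; tilt 0.0009 q6 1.79 yaw 0.150
```

View pics/top2.png

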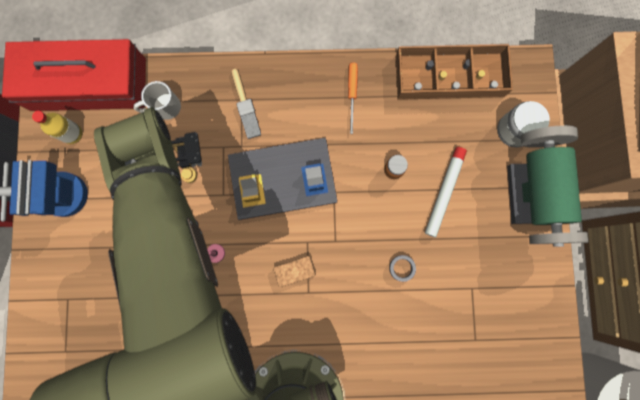

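jog_arm --series '[[[0.25,-0.75,0,0,0,0,7],[0,0,4,0,0,0,7],[0,0,4,0,0,0,7],[0,0,4,0,0,0,7],[0,0,0.6,0,0,0,7],[0,0,0,0,0,0,3],[0,0,0,0,0,0,3],[0,0,0,0,0,0,3],[0,0,0,0,0,0,3],[0,0,0,0,0,0,2]]]' --squeeze 25

```text
t: 21.68
position: [0.5949, 0.2764, -0.0075]
tool_rot: [-3.132, -0.237, -0.002]
ft_force: [-1.6, -2.8, 7.8]
grip_width: 0.42
finger_force: 25.0
```

jog_arm --series '[[[0,0,0,0,0,0,2],[0,0,-3,0,0,0,2],[0,0,-4,0,0,0,2],[0,0,-3,0,0,0,2],[0,0,0,0,0,0,2]]]'

```text
t: 22.3
position: [0.5952, 0.2767, 0.0934]
tool_rot: [-3.131, -0.237, -0.006]
ft_force: [0.0, 0.1, -2.1]
grip_width: 0.416
finger_force: 25.0
```

Run:
```python
from near import *
near(.594,.2755,.105,.14,.03)
go(.5597,.0206,.1,.151)
```

```text
n 4784 mean [0.6001 0.2776 0.1273] rect [596.6 272.7] [39.7 52.4] 29.6 zmax 0.140
turn z 0.0 deg; shift cm x -7.26 y 24.76 z -0.88; tilt 0.0007 q6 1.80 yaw 0.151
```

jog_arm --series '[[[-1.2,4.13,0,0,0,0,2],[-1.2,4.13,0,0,0,0,2],[-1.2,4.13,0,0,0,0,2],[-1.2,4.13,0,0,0,0,2],[-1.2,4.13,0,0,0,0,2],[-1.2,4.13,0,0,0,0,2],[0,0,0,0,0,0,2],[0,0,3,0,0,0,2],[0,0,0,0,0,0,2]]]'

```text
t: 23.48
position: [0.5586, 0.0212, 0.0584]
tool_rot: [-3.132, -0.238, 0.009]
ft_force: [0.3, -0.3, -2.9]
grip_width: 0.416
finger_force: 25.0
```

Run:
```python
from h import *
go(.5600,.0206,.0125,.151)
```

```text
turn z 0.0 deg; shift cm x 0.13 y 0.08 z 4.59; tilt 0.0058 q6 1.39 yaw 0.152
```

jog_arm --series '[[[0,0,2.5,0,0,0,2],[0,0,1.5,0,0,0,2],[0,0,0,0,0,0,2],[0,0,0.3,0,0,0,2],[0,0,0,0,0,0,2]]]'

```text
t: 24.1
position: [0.5606, 0.0205, 0.0188]
tool_rot: [3.133, 0.237, 0.001]
ft_force: [0.3, -0.7, -2.3]
grip_width: 0.416
finger_force: 25.0
```

jog_arm --series '[[[0,0,0.4,0,0,0,2],[0,0,0.2,0,0,0,2],[0,0,0,0,0,0,2]]]'

```text
t: 24.48
position: [0.5604, 0.0205, 0.0125]
tool_rot: [-3.133, -0.237, -0.0]
ft_force: [-0.9, 0.3, 1.3]
grip_width: 0.418
finger_force: 25.0
```

jog_arm --series '[[[0,0,0,0,0,0,6],[0,0,0,0,0,0,6],[0,0,0,0,0,0,6],[0,0,0,0,0,0,6],[0,0,-3,0,0,0,6],[0,0,-4,0,0,0,6],[0,0,-5,0,0,0,6],[0,0,0,0,0,0,6]]]'

```text
t: 25.48
position: [0.5621, 0.0204, 0.1362]
tool_rot: [3.132, 0.237, 0.01]
ft_force: [-0.7, -0.8, 0.3]
grip_width: 0.639
finger_force: 0.0
```

Run:
```python
from near import *
near(.5597,.0206,.05,.06,.03)
near(.5725,-.0636,.065,.085,.05);near(.5470,.1046,.065,.085,.05)
c=dict(np.load("top0.npz"));P=cloud(c,c["world_from_camera"])
m=(P[...,2]>.01)&(P[...,2]<.045)&(P[...,0]>.4)&(P[...,0]<.66)&(P[...,1]<-.34)&(P[...,1]>-.49)&(c["range_z"]>0)
q=P[m];print(cv2.minAreaRect((q[:,:2]*1000).astype(np.float32)))
go(.53,-.413,.16,-.39)
```

```text
n 625 mean [0.56   0.0212 0.0544] rect [559.4  21. ] [25.3 24.9] 30.5 zmax 0.057
n 1990 mean [ 0.572  -0.0622  0.0716] rect [571.9 -62.9] [60.6 40.9] 8.1 zmax 0.076
n 2023 mean [0.5473 0.1048 0.0717] rect [547.  105.5] [60.  40.6] 8.6 zmax 0.077
((533.8160400390625, -415.1886291503906), (33.041770935058594, 252.43882751464844), 67.37527465820312)
turn z 31.0 deg; shift cm x 13.71 y 41.23 z -2.86; tilt 0.0013 q6 1.39 yaw 0.151
```

jog_arm --series '[[[0,0,-1,0,0,-10,6],[0,0,-1,0,0,-10,6],[0,0,0,0,0,-10,6],[0,0,0,0,0,-10,6],[0,0,0,0,0,-10,6],[0,0,0,0,0,-10,6],[0,0,0,0,0,-10,6],[0,0,0,0,0,-10,6],[0,0,0,0,0,-10,6],[0,0,0,0,0,-10,6],[0,0,0,0,0,-10,6],[0,0,0,0,0,-10,6]]]'

```text
t: 27.12
position: [0.5598, 0.0205, 0.1507]
tool_rot: [-1.352, -2.833, 0.002]
ft_force: [-0.9, -0.0, -0.6]
grip_width: 0.639
finger_force: 0.0
```

jog_arm --series '[[[0,0,0,0,0,-10,6],[0,0,0,0,0,-10,6],[0,0,0,0,0,-8.7,6],[0,0,0,0,0,0,6]]]'

```text
t: 27.62
position: [0.5599, 0.0205, 0.151]
tool_rot: [-0.618, -3.078, 0.001]
ft_force: [0.8, -0.0, -0.1]
grip_width: 0.635
finger_force: 0.0
```

Run:
```python
from h import *
go(.534,-.415,.15,-.395)
```

```text
turn z -0.1 deg; shift cm x -14.36 y -41.19 z 0.10; tilt 0.0022 q6 -1.20 yaw 2.746
```

jog_arm --series '[[[-1.44,-4.12,0,0,0,0,6],[-1.44,-4.12,0,0,0,0,6],[-1.44,-4.12,0,0,0,0,6],[-1.44,-4.12,0,0,0,0,6],[-1.44,-4.12,0,0,0,0,6],[-1.44,-4.12,0,0,0,0,6],[-1.44,-4.12,0,0,0,0,6],[-1.44,-4.12,0,0,0,0,6],[-1.44,-4.12,0,0,0,0,6],[-1.44,-4.12,0,0,0,0,6],[0,0,0,0,0,0,6],[0,0,0,0,0,0,6]]]'

```text
t: 29.12
position: [0.5346, -0.4146, 0.1515]
tool_rot: [-0.62, -3.079, -0.001]
ft_force: [-0.4, -0.3, -1.1]
grip_width: 0.639
finger_force: 0.0
```

Run:
```python
from near import *
c,T,P,m=near(.534,-.415,.01,.045,.14,"w6")
go(.534,-.415,-.010,-.395)
```

```text
n 8015 mean [ 0.5239 -0.4002  0.0284] rect [ 554.8 -357.8] [155.7 250.6] 67.2 zmax 0.045
turn z -0.1 deg; shift cm x 0.05 y -0.10 z 16.19; tilt 0.0009 q6 -1.89 yaw 2.745
```

View pics/w6.png

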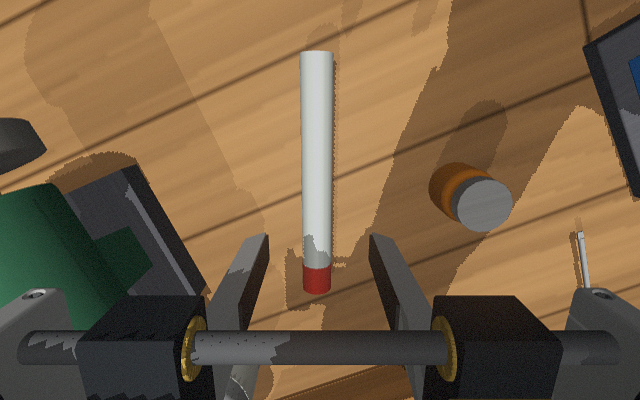

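Run:
```python
from h import *
c,T=snap("wrist");P=cloud(c,T)
d=np.array([np.cos(-.395),np.sin(-.395)]);n=np.array([-d[1],d[0]])
D=P[...,:2]-np.array([.534,-.415])
m=(c["range_z"]>0)&(abs(D@n)<.03)&(abs(D@d)<.15)&(P[...,2]>.012)&(P[...,2]<.045)
q=P[m];r=cv2.minAreaRect((q[:,:2]*1000).astype(np.float32));print(r,q[:,2].max())
t=P[m&(P[...,2]>.030)];l=cv2.fitLine((t[:,:2]*1000).astype(np.float32),cv2.DIST_L2,0,.01,.01).ravel();print(l,np.arctan2(l[1],l[0]))
go(r[0][0]/1000,r[0][1]/1000,-.008,-.395)
```

```text
((531.26123046875, -414.77947998046875), (32.46929931640625, 251.6715087890625), 67.18290710449219) 0.033970853115058486
[ 9.2237926e-01 -3.8628557e-01  5.1914404e+02 -4.0996231e+02] -0.3966012
turn z -0.0 deg; shift cm x 0.32 y -0.20 z 16.02; tilt 0.0005 q6 -1.89 yaw 2.746
```

jog_arm --series '[[[0.3,-0.2,0,0,0,0,6],[0,0,4,0,0,0,6],[0,0,4,0,0,0,6],[0,0,4,0,0,0,6],[0,0,3,0,0,0,6],[0,0,1.4,0,0,0,6],[0,0,0,0,0,0,6],[0,0,0,0,0,0,2],[0,0,0,0,0,0,2],[0,0,0,0,0,0,2],[0,0,0,0,0,0,1],[0,0,0,0,0,0,1]]]' --squeeze 40

```text
t: 30.72
position: [0.5314, -0.416, -0.011]
tool_rot: [0.616, 3.08, -0.0]
ft_force: [-0.6, 1.4, 5.0]
grip_width: 0.329
finger_force: 40.0
```

jog_arm --series '[[[0,0,-2,0,0,0,1],[0,0,-4,0,0,0,1],[0,0,-4,0,0,0,1],[0,0,-3,0,0,0,1],[0,0,0,0,0,0,1]]]'

```text
t: 31.35
position: [0.5319, -0.4166, 0.1213]
tool_rot: [0.616, 3.077, -0.004]
ft_force: [0.4, -1.6, -3.7]
grip_width: 0.332
finger_force: 40.0
```

```bash
cat > held.py <<'E'
from h import *
c,T=snap("wrist","w7");P=cloud(c,T);s=get_state();R=Ro.from_rotvec(s["tool_rot"]).as_matrix();L=(P-s["position"])@R
m=(c["range_z"]>0)&(abs(L[...,1])<.02)&(L[...,2]<.02)&(L[...,2]>-.06)&(abs(L[...,0])<.16)
# exclude fingers: keep |x|>.02
m&=abs(L[...,0])>.02
q=L[m];r=cv2.minAreaRect((q[:,:2]*1000).astype(np.float32));print(r)
k=q[abs(q[:,1])<.004];print(np.polyfit(k[:,0],k[:,2],1),k[:,0].min(),k[:,0].max())
go(.5597,.0206,.15,1.722)
E
python3 held.py
```

```text
((9.792129516601562, 0.4316082000732422), (231.5557098388672, 31.93341636657715), 0.08916381001472473)
[ 0.00235589 -0.04469395] -0.09314776310583367 0.12508750704147995
turn z 58.7 deg; shift cm x 42.73 y 9.39 z -3.11; tilt 0.0011 q6 -1.89 yaw 2.746
```

jog_arm --series '[[[1.43,4.14,0,0,0,0,1],[1.43,4.14,0,0,0,0,1],[1.43,4.14,0,0,0,0,1],[1.43,4.14,0,0,0,0,1],[1.43,4.14,0,0,0,0,1],[1.43,4.14,0,0,0,0,1],[1.43,4.14,0,0,0,0,1],[1.43,4.14,0,0,0,0,1],[1.43,4.14,0,0,0,0,1],[1.43,4.14,0,0,0,0,1],[0,0,0,0,0,0,1]]]'

```text
t: 32.78
position: [0.5576, 0.0237, 0.1166]
tool_rot: [-0.611, -3.079, 0.0]
ft_force: [0.7, -0.0, -3.6]
grip_width: 0.327
finger_force: 40.0
```

jog_arm --series '[[[0,0,0,0,0,9.8,1],[0,0,0,0,0,9.8,1],[0,0,0,0,0,9.8,1],[0,0,0,0,0,9.8,1],[0,0,0,0,0,9.8,1],[0,0,0,0,0,9.7,1],[0,0,0,0,0,0,1],[0,0,0,0,0,0,1]]]'

```text
t: 33.78
position: [0.5582, 0.0209, 0.1177]
tool_rot: [-2.043, -2.386, 0.001]
ft_force: [-0.0, 0.4, -4.3]
grip_width: 0.335
finger_force: 40.0
```

```bash
sed -i 's/^go.*/go(.5597,.0206,.0476,1.722)/' held.py; python3 held.py
```

```text
((10.812889099121094, 0.022241592407226562), (231.53550720214844, 31.94252586364746), 0.10311008244752884)
[-0.00079751 -0.04215948] -0.09176402866862057 0.12590745523723726
turn z 0.2 deg; shift cm x -0.06 y 0.13 z 7.03; tilt 0.0008 q6 -0.18 yaw 1.725
```

View pics/w7.png

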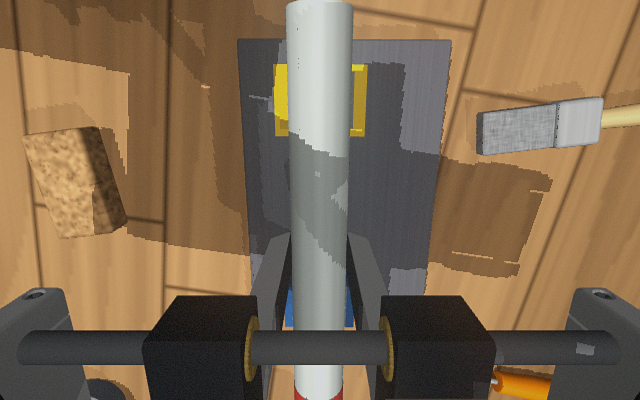

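jog_arm --series '[[[0,0.1,2,0,0,0,1],[0,0,2,0,0,0,1],[0,0,1.5,0,0,0,1],[0,0,0,0,0,0,1],[0,0,0.5,0,0,0,1],[0,0,0.3,0,0,0,1],[0,0,0,0,0,0,1]]]'

```text
t: 34.7
position: [0.5596, 0.0214, 0.0554]
tool_rot: [2.047, 2.383, 0.0]
ft_force: [0.6, -0.7, -3.6]
grip_width: 0.329
finger_force: 40.0
```

jog_arm --series '[[[0,0,0.3,0,0,0,1],[0,0,0.3,0,0,0,1],[0,0,0.2,0,0,0,1],[0,0,0,0,0,0,1]]]'

```text
t: 35.2
position: [0.5594, 0.0214, 0.0477]
tool_rot: [-2.047, -2.383, 0.0]
ft_force: [-4.3, -0.2, 3.8]
grip_width: 0.331
finger_force: 40.0
```

jog_arm --series '[[[0,0,0.1,0,0,0,1],[0,0,0,0,0,0,6],[0,0,0,0,0,0,6],[0,0,0,0,0,0,6],[0,0,0,0,0,0,6],[0,0,-3,0,0,0,6],[0,0,-4,0,0,0,6],[0,0,-4,0,0,0,6],[0,0,-2,0,0,0,6],[0,0,0,0,0,0,6]]]'

```text
t: 36.45
position: [0.5601, 0.0214, 0.1775]
tool_rot: [2.046, 2.381, 0.003]
ft_force: [-0.8, -0.3, -0.7]
grip_width: 0.639
finger_force: 0.0
```

Run:
```python
from near import *
c,T=snap("wrist","w8");P=cloud(c,T)
m=(c["range_z"]>0)&(P[...,2]>.077)&(P[...,2]<.1)&(np.hypot(P[...,0]-.56,P[...,1]-.02)<.15)
q=P[m];r=cv2.minAreaRect((q[:,:2]*1000).astype(np.float32));print(r,q[:,2].max())
t=q[q[:,2]>.088];print(np.polyfit(t[:,1],t[:,2],1))
go(.458,.271,.17,.151+np.pi)
```

```text
((559.0855102539062, 22.445281982421875), (31.69342803955078, 250.8636016845703), 8.428908348083496) 0.09199987980346563
[8.49946585e-05 8.94925778e-02]
turn z -90.0 deg; shift cm x 6.28 y 26.20 z 0.60; tilt 0.0003 q6 -0.18 yaw 1.722
```

Run:
```python
from h import *
go(.458,.271,.15,1.722)
```

```text
turn z -0.0 deg; shift cm x 26.21 y -6.28 z 2.60; tilt 0.0003 q6 -0.18 yaw 1.722
```

jog_arm --series '[[[3.75,-0.9,0,0,0,0,6],[3.75,-0.9,0,0,0,0,6],[3.75,-0.9,0,0,0,0,6],[3.75,-0.9,0,0,0,0,6],[3.75,-0.9,0,0,0,0,6],[3.75,-0.9,0.5,0,0,0,6],[3.75,-0.9,1,0,0,0,6],[0,0,1,0,0,0,6],[0,0,0,0,0,0,6],[0,0,0,0,0,0,6]]]'

```text
t: 37.75
position: [0.4581, 0.2706, 0.1513]
tool_rot: [-2.049, -2.382, 0.0]
ft_force: [-0.1, -0.6, 0.5]
grip_width: 0.644
finger_force: 0.0
```

Run:
```python
from near import *
c,T,P,m=near(.458,.271,.007,.018,.035,"w9")
near(.458,.271,.06,.095,.03);near(.458,.271,.085,.095,.03)
go(.458,.271,.03,1.722)
```

```text
n 1167 mean [0.4559 0.2787 0.0153] rect [456.6 276.1] [46.7 45.2] 9.5 zmax 0.018
n 269 mean [0.4564 0.2768 0.0834] rect [456.6 275.2] [11.5 11.8] 57.9 zmax 0.091
n 172 mean [0.4566 0.2753 0.0893] rect [456.7 275. ] [11.  12.1] 7.9 zmax 0.092
turn z -0.1 deg; shift cm x 0.02 y -0.01 z 12.16; tilt 0.0005 q6 0.31 yaw 1.721
```

View pics/w9.png

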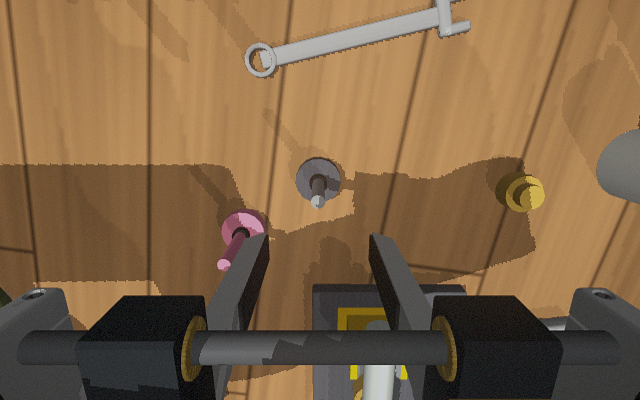

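jog_arm --series '[[[0.5,-0.05,0,0,0,0,5],[0,0,4,0,0,0,5],[0,0,4,0,0,0,5],[0,0,4,0,0,0,5],[0,0,0,0,0,0,5],[0,0,0,0,0,0,0],[0,0,0,0,0,0,0],[0,0,0,0,0,0,0],[0,0,0,0,0,0,0],[0,0,0,0,0,0,0],[0,0,0,0,0,0,0]]]' --squeeze 25

```text
t: 39.28
position: [0.4566, 0.2764, 0.0317]
tool_rot: [2.047, 2.383, 0.001]
ft_force: [-1.8, -1.4, 5.6]
grip_width: 0.122
finger_force: 25.0
```

jog_arm --series '[[[0,0,-2,0,0,0,0],[0,0,-4,0,0,0,0],[0,0,-4,0,0,0,0],[0,0,-3,0,0,0,0],[0,0,0,0,0,0,0]]]'

```text
t: 39.9
position: [0.4571, 0.2766, 0.1627]
tool_rot: [2.047, 2.382, 0.005]
ft_force: [-0.5, 0.1, -2.7]
grip_width: 0.121
finger_force: 25.0
```

Run:
```python
from near import *
near(.457,.2755,.1,.155,.04)
go(.6289,.0309,.16,1.722)
```

```text
n 2136 mean [0.4558 0.2856 0.1454] rect [457.6 281.6] [35.2 47.5] 87.3 zmax 0.155
turn z 0.0 deg; shift cm x -26.85 y 13.36 z 0.08; tilt 0.0002 q6 0.32 yaw 1.722
```

jog_arm --series '[[[-3.35,1.67,0,0,0,0,0],[-3.35,1.67,0,0,0,0,0],[-3.35,1.67,0,0,0,0,0],[-3.35,1.67,0,0,0,0,0],[-3.35,1.67,0,0,0,0,0],[-3.35,1.67,0,0,0,0,0],[-3.35,1.67,0,0,0,0,0],[-3.35,1.67,0,0,0,0,0],[0,0,0,0,0,0,0],[0,0,3,0,0,0,0],[0,0,0,0,0,0,0]]]'

```text
t: 41.32
position: [0.627, 0.032, 0.1278]
tool_rot: [-2.044, -2.38, 0.006]
ft_force: [-0.5, -0.7, -2.0]
grip_width: 0.122
finger_force: 25.0
```

Run:
```python
from h import *
go(.6289,.0309,.0517,1.722)
```

```text
turn z 0.0 deg; shift cm x -0.14 y 0.17 z 7.61; tilt 0.0063 q6 -0.16 yaw 1.722
```

jog_arm --series '[[[-0.1,0,3,0,0,0,0],[0,0,3,0,0,0,0],[0,0,0.8,0,0,0,0],[0,0,0,0,0,0,0],[0,0,0.3,0,0,0,0],[0,0,0,0,0,0,0]]]'

```text
t: 42.08
position: [0.6293, 0.0305, 0.061]
tool_rot: [2.047, 2.382, 0.001]
ft_force: [1.1, -0.3, -2.1]
grip_width: 0.119
finger_force: 25.0
```

jog_arm --series '[[[0,0,0.5,0,0,0,0],[0,0,0.3,0,0,0,0],[0,0,0.2,0,0,0,0],[0,0,0,0,0,0,0]]]'

```text
t: 42.58
position: [0.6293, 0.0305, 0.0517]
tool_rot: [2.047, 2.382, 0.001]
ft_force: [-5.8, 0.2, 12.0]
grip_width: 0.124
finger_force: 25.0
```

Contact; release and rise, then verify.

jog_arm --series '[[[0,0,0,0,0,0,4],[0,0,0,0,0,0,4],[0,0,0,0,0,0,4],[0,0,0,0,0,0,4],[0,0,-3,0,0,0,4],[0,0,-4,0,0,0,4],[0,0,-4,0,0,0,4],[0,0,-4,0,0,0,4],[0,0,0,0,0,0,4],[-5,0,0,0,0,0,4],[-5,0,0,0,0,0,4],[0,0,0,0,0,0,4]]]'

```text
t: 44.08
position: [0.6438, -0.0714, 0.1987]
tool_rot: [-2.051, -2.378, 0.002]
ft_force: [-0.9, 0.8, -1.3]
grip_width: 0.427
finger_force: 0.0
```

Run:
```python
from near import *
near(.6289,.0309,.09,.115,.03)
c,T,P,m=near(.6289,.0309,.028,.039,.04)
c,T=snap("scene","scene2");P=cloud(c,T)
m=(P[...,2]>.07)&(P[...,2]<.08)&(np.hypot(P[...,0]-.594,P[...,1]+.278)<.05);print("jar",P[m].mean(0))
c0=dict(np.load("scene0.npz"));P=cloud(c0,c0["world_from_camera"])
m=(P[...,2]>.07)&(P[...,2]<.08)&(np.hypot(P[...,0]-.594,P[...,1]+.278)<.05);print("jar0",P[m].mean(0))
```

```text
n 181 mean [0.6294 0.0287 0.1092] rect [629.5  28.8] [10.9 11.8] 8.5 zmax 0.112
n 1410 mean [0.6291 0.0291 0.0355] rect [629.2  28.8] [46.6 47.1] 8.1 zmax 0.038
jar [ 0.60119604 -0.27715439  0.07359822]
jar0 [ 0.60028467 -0.27688832  0.073465  ]
```

View pics/scene2.png

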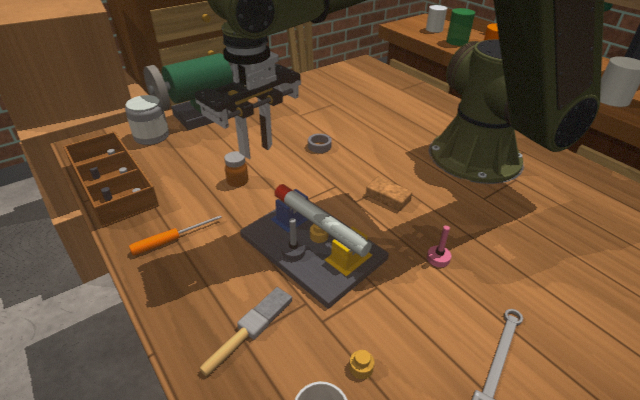

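The picture shows the shaft in both V-blocks with its red end at (283,192) over the blue block. The jack is below it at (320,234), the gauge is upright at (293,240), and the jar is unmoved at (236,168).

```bash
python3 -c "
from station import *
print(sign_off())"
```

```text
the job is handed in; nothing more can be done
None
```

The job is set up as asked and handed in at about 44 s; my last camera checks put every part within its limits and the jar where it started, but sign-off gave no verdict.

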